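Press a test cassette shut in the locking clamp

TASK

The test cassette lying on the anvil of the open bench clamp still has to be pressed shut: push the clamp's handle down over centre so that the clamp locks on the cassette and stays locked when you let go. Then press down the small release lever so the clamp springs open again, and leave the cassette free where it lies.

Things in the scene. Friction and masses are not known exactly. Their poses are not given: they have to be found in the camera images.
- clamp: Fixed steel bench clamp standing OPEN, a cassette under its raised jaw (a like clamp, empty and locked shut, is not needed). Foot plate 56 x 280 x 10 mm, 86 wide at the jaw. Origin: centre of its underside on the worktop; z up; y along it: jaw and anvil (top z 30 mm, centre y +107) at the +y end, handle toward -y, release lever at the -y end; x across.
- cassette: White rapid-test cassette, 31 x 69 x 7 mm, loose, lying flat and crosswise on the anvil under the open clamp's jaw, underside 30 mm above the worktop. Origin: centre of its underside; y along its length, z up. Other cassettes lie on the worktop, none in a clamp.
- clamp_handle (a joint): Handle angle, rad: 0 open, slanting up 40 deg; 0.58 dead centre; 0.70 locked, level. Springs open below 0.58, stays locked above. Clamp frame, mm: hinge along x at y 5, z 75; bar 95 long, 24-30 wide, 13 thick. Open: end at y -68, z 136; top above y -55 at z 134. Locked: end at y -90, top z 81.5. Push straight down at y -55 with 3-9 N until level.
- clamp_release (a joint): Release lever angle, rad: 0 at rest, 0.55 pressed to its stop; springs back. Clamp frame, mm: pivot along x at y -90, z 45; paddle 34 (x) x 30, centre y -130, top z 48.5. Pressed down to about z 30 (3-6 N; stop at z 28) its nose lifts the locked handle over centre (freed at 0.25-0.4), which springs open in half a second, keeping to the +y side of y -90.
Things that resemble listed ones, but are neither listed nor needed, are in the scene too. What is shaped like the cassette but red or yellow is not meant.

How it is judged:
By the outcome, as a careful person would: the job done as asked, in the order asked, and still so for the second after the job is handed in, with the robot touching nothing.
It also fails if it takes over 37 s, if anything falls off the work surface, if the arm or the gripper's body presses on something with over 40 N, if the wrist force passes 120 N, or if a joint passes its speed limit or range.

ROBOT

A 7-joint arm with a two-finger parallel gripper is mounted at the origin on a cart in front of the work surface, level with it; the furniture and walls round the work are solid. World frame = base frame: x ahead of the robot, y to its left, z up, the work surface at z = 0. Lengths are in m, angles in rad, forces in N, time in s.
With the tool pointing down it reaches from about 0.35 to 0.775 m from the base axis. Payload 3.1 kg.
Tool frame: the origin (TCP) lies at the very end of the fingers, on their centre line; the grasp point (between the pads) lies 19 mm behind it (ctrl.grip_depth is the z of the grasp point in the tool frame, in m); z points along the fingers, y is the line along which they close (so a half turn about z gives the same grasp; the last joint's range is limited). The gripper opens to 85 mm and grips with 20 to 120 N. Pads are 22 mm wide; open, the fingers measure 114 mm over their backs; the gripper's body (76 mm by 85 mm) begins 54 mm behind the grasp point. The pads swing forward as they close: fully open they stand 13 mm farther back than shut.
Start: joints at [1.128, 0.311, 0.014, 1.512, -0.004, 1.319, -0.027], TCP at [0.215, -0.506, 0.231] pointing down, gripper open.
Joint ranges: [-2.7, 2.7], [-0.3, 1.91], [-1.27, 1.3], [0.12, 2.57], [-1.44, 4.58], [0.2, 2.03], [-3.05, 3.05]. Speed limits (rad/s): [2.79, 2.79, 3.14, 3.14, 3.14, 3.14, 3.14].

INTERFACE

Orientations are given as a unit quaternion [x, y, z, w].
In Python, from bench import get_obs, camera, get_calibration, finish_job, ctrl gives the robot as it stands.
- The arm moves only by the shell command python3 -m creep 'ROWS'. ROWS is JSON, a list of rows, each a list of 3 entries, a list of its own where there are three numbers: the shift along the tool's x, y, z in m, then the turn about the tool's z in degrees, then the finger opening in m, from 0 to 0.0854. In form: [[[dx, dy, dz], roll, jaw], ...]. A call has 1 to 5 rows; each row shifts and turns the commanded pose from where the row before left it, along the tool's axes as they then stand; what a row does not reach is not made up. A row lasts 1/10 s, in which the tool goes at most 50 mm and 8.59 degrees, less where a joint would pass 70% of its speed; a pose out of reach is approached as far as the arm can. A call is refused whole if a number of a shift passes 0.05 or a number of a turn 8.59, either way. A call with a gripper value outside its range is refused whole. The fingers move at their own pace and stop on an object; the grip force is fixed at half the most. Time passes only in rows, so rows that do not move let the fingers close. It gives the time, the measured TCP pose, the force, the opening and the grip force at its end, in the units of the state.
- get_obs(): the state, without advancing time (a new reading comes with each control period).
- camera(name): name is "scene" or "side" or "wrist"; returns the picture (480x640x3 uint8, red, green, blue); there is no depth.
- get_calibration(name): a dict with "fovy" (degrees; the focal length in pixels is half the picture's height over the tangent of half this angle, whatever the lens; pixels are square), "cx", "cy" (the principal point, pixels), "T" (4x4, takes a point from camera to world coordinates); the wrist camera has in their place "mount" (4x4, takes a point from camera to tool coordinates, whose origin is the TCP and whose axes are the flange's). Camera axes: x right, y down, z forward; pixel columns grow to the right and rows downward; lengths in m; the calibration is good to about 2 mm. A picture is of the moment at which its call begins: read the wrist's pose just before it. get_calibration takes no time and is no camera call.
- finish_job(): hands the job in; it is judged then, once.
The state is a dict: "time_s": time; "qpos": joint angles; "qd": joint speeds; "joint_efforts": joint torques, N m; "eef_pos": TCP position; "eef_rot": TCP orientation; "ft_force": force on the tool from outside, world axes, zero at the start; "wrist_torque": the same for the moment, N m; "width": finger opening in m; "finger_force": force on a finger pad.
Only numpy, scipy, OpenCV 4.12 (cv2) and the standard library are available. Lean on these libraries where they do the work, as an engineer would, in place of code of your own. Each camera call takes 0.05 s, during which the arm holds its last target. There are 200 camera calls.

## Working session

There is one attempt and no reset: what is moved stays moved. The work goes in short steps, Python scripts to look and compute and a shell command to move; the robot and the scene stay as the last step left them, time stands still between calls to the robot, and variables do not carry over. Pictures are saved under pics/ and viewed, at most 10 in all, crops included, and the job is handed in when it is done.

```bash
mkdir -p pics; python3 - <<'E'
from bench import *
import cv2
o=get_obs();print(o['time_s'],o['eef_pos'],o['eef_rot'],o['width'],o['ft_force'])
for n in("scene","side"):
    cv2.imwrite(f"pics/{n}0.png",camera(n)[...,::-1]);c=get_calibration(n);print(n,c)
print(get_calibration("wrist"))
E
```

```text
0.0 [ 0.21432132 -0.5057269   0.23021578] [ 9.79977018e-01  1.99107155e-01 -2.72511014e-04 -1.14477615e-03] 0.08534159716862463 [-0.555822    0.59968966  0.5264576 ]
scene {'fovy': 52.693996054378246, 'cx': 319.4003527378021, 'cy': 237.00156275332776, 'T': array([[-0.48553386, -0.46357394,  0.74118558, -0.21775547],
       [-0.87408435,  0.24260905, -0.42085318,  0.38794364],
       [ 0.01527824, -0.85219719, -0.52299764,  0.57201957],
       [ 0.        ,  0.        ,  0.        ,  1.        ]])}
side {'fovy': 49.49755584534932, 'cx': 324.15530657290526, 'cy': 234.91197394275022, 'T': array([[ 0.99989651,  0.01267523,  0.00680526,  0.48145322],
       [ 0.00282754, -0.63694667,  0.77090268, -0.80725635],
       [ 0.01410596, -0.77080366, -0.63691659,  0.74788365],
       [ 0.        ,  0.        ,  0.        ,  1.        ]])}
{'fovy': 60.0466262918474, 'cx': 326.0224105482554, 'cy': 236.61233367665452, 'mount': array([[-2.94969476e-04, -9.57491274e-01, -2.88462082e-01,
         7.35651037e-02],
       [ 9.99999820e-01, -4.32923666e-04,  4.14443410e-04,
         3.45667616e-04],
       [-5.21708011e-04, -2.88461908e-01,  9.57491230e-01,
        -1.44025078e-01],
       [ 0.00000000e+00,  0.00000000e+00,  0.00000000e+00,
         1.00000000e+00]])}
```

View pics/scene0.png

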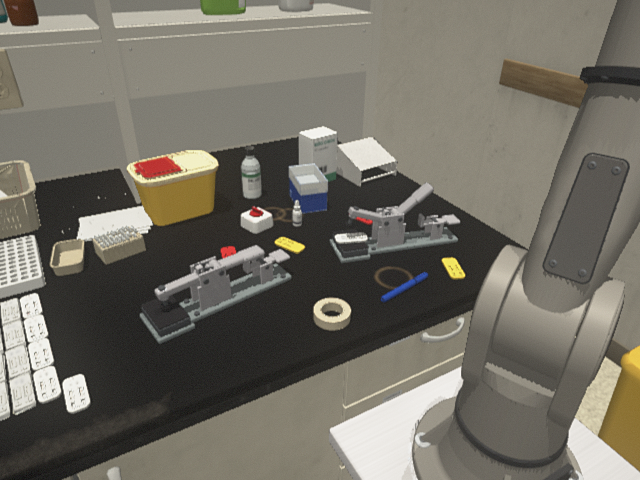

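View pics/side0.png

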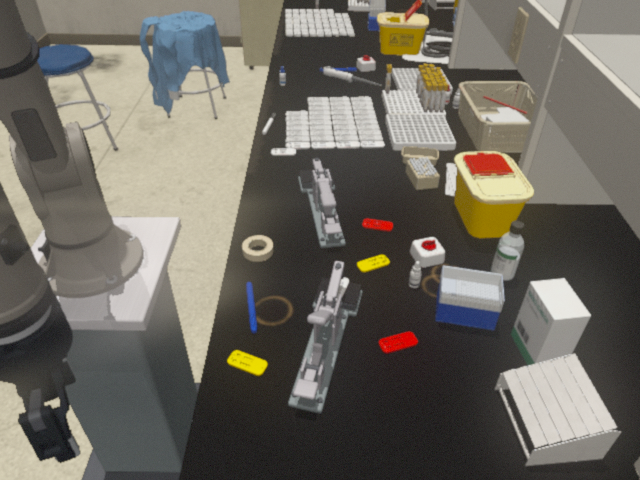

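The open clamp is in the scene view at x 332–458, y 185–257, with the white cassette at (350,240) and the handle tip at (430,188). In the side view its release end is at (308,400) and the jaw at (350,290). I'll enlarge both views for the corners.

```bash
python3 - <<'E'
import cv2,numpy as np
a=cv2.imread("pics/scene0.png")[175:267,322:472];b=cv2.imread("pics/side0.png")[255:415,280:372]
a=cv2.resize(a,None,fx=3.2,fy=3.2,interpolation=2);b=cv2.resize(b,None,fx=3.2,fy=3.2,interpolation=2)
c=np.zeros((512,a.shape[1]+b.shape[1],3),np.uint8);c[:a.shape[0],:a.shape[1]]=a;c[:b.shape[0],a.shape[1]:]=b
print(c.shape,a.shape);cv2.imwrite("pics/crop.png",c)
E
```

```text
(512, 774, 3) (294, 480, 3)
```

View pics/crop.png

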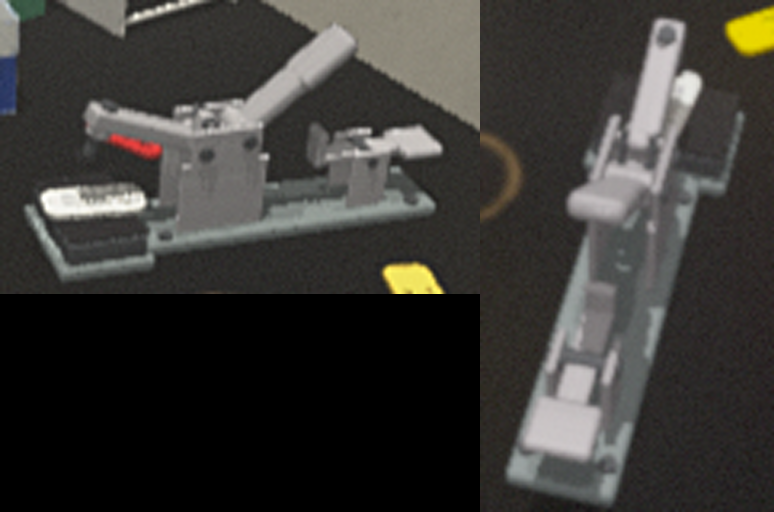

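The crop shows the clamp clearly. The paddle centre is at side (306,389) and scene (451,218.5). The cassette is at scene (351,237.5). The handle end is at scene (430,187) and side (319,316). The foot corners at the −y end are at side (289,402) and (321.5,409).

```bash
cat > h.py <<'E'
import numpy as np
from bench import *
def ray(n,u,v,T=None):
    c=get_calibration(n);T=c['T'] if T is None else T
    f=240/np.tan(np.radians(c['fovy']/2))
    return T[:3,3],T[:3,:3]@np.array([(u-c['cx'])/f,(v-c['cy'])/f,1])
def hit(n,u,v,z,T=None):
    o,d=ray(n,u,v,T);return o+d*(z-o[2])/d[2]
def tri(a,b):
    (o,d),(p,e)=ray(*a),ray(*b)
    s=np.linalg.lstsq(np.c_[d,-e],p-o,rcond=None)[0]
    x,y=o+s[0]*d,p+s[1]*e;return (x+y)/2,np.linalg.norm(x-y)
E
python3 - <<'E'
from h import *
np.set_printoptions(precision=4,suppress=True)
P=hit('side',306,389,.0485);Ps=hit('scene',451,218.5,.0485);C=hit('scene',351,237.5,.037)
print(P,Ps,C,tri(('side',306,389),('scene',451,218.5)),np.linalg.norm((P-C)[:2]))
H=tri(('side',319,316),('scene',430,187));print('handle',H)
print('foot',hit('side',289,402,.01),hit('side',321.5,409,.01),'jaw corner',hit('side',362,291,.01))
d=(C-P)[:2];yaw=np.arctan2(-d[0],d[1]);e=d/np.linalg.norm(d)
O=P[:2]+e*.130;print('axis',e,np.degrees(yaw),'O',O,'end->',O-e*.068,'push',O-e*.055)
E
```

```text
[ 0.4618 -0.3367  0.0485] [ 0.4572 -0.3306  0.0485] [ 0.5078 -0.1007  0.037 ] (array([ 0.4615, -0.3348,  0.0454]), np.float64(0.0004818156019194512)) 0.24043147015385236
handle (array([ 0.4769, -0.2673,  0.1344]), np.float64(0.009668219618061176))
foot [ 0.4342 -0.3352  0.01  ] [ 0.4864 -0.3472  0.01  ] jaw corner [ 0.5644 -0.0862  0.01  ]
axis [0.1911 0.9816] -11.017570670960588 O [ 0.4867 -0.2091] end-> [ 0.4737 -0.2759] push [ 0.4761 -0.2631]
```

The two views agree to about 5 mm: paddle to cassette measures 240 mm against 237 given, the heights fit, and the axis is about −11°. I'll align the tool (x along clamp x) and close the fingers first, then go above the handle.

```bash
python3 -m creep '[[[0,0,-0.01],8.5,0],[[0,0,-0.01],8.5,0],[[0,0,0],8.5,0],[[0,0,0],8.5,0],[[0,0,0],0,0]]'; python3 - <<'E'
from h import *
from scipy.spatial.transform import Rotation as R
o=get_obs();M=R.from_quat(o['eef_rot'])
print(M.as_matrix().round(3),M.inv().apply(np.array([.4765,-.2615,.23])-o['eef_pos']).round(4))
E
```

```text
time_s: 0.6
eef_pos: [0.2145, -0.5061, 0.2508]
eef_rot: [0.995, -0.096, -0.0, -0.0]
ft_force: [0.1, 1.0, -0.8]
width: 0.0121
finger_force: 0.0
[[ 0.982 -0.191 -0.001]
 [-0.191 -0.982  0.001]
 [-0.001 -0.001 -1.   ]] [ 0.2105 -0.2901  0.0208]
```

```bash
python3 -m creep '[[[0.03,-0.04,0],0,0],[[0.03,-0.04,0],0,0],[[0.03,-0.04,0],0,0],[[0.03,-0.04,0],0,0],[[0.03,-0.04,0],0,0]]' | head -2;  python3 -m creep '[[[0.03,-0.035,0],0,0],[[0.03,-0.035,0],0,0],[[0,-0.02,0],0,0],[[0,0,0],0,0],[[0,0,0],0,0]]'
python3 - <<'E'
from h import *
import cv2
from scipy.spatial.transform import Rotation as R
o=get_obs();print(o['eef_pos'],o['eef_rot']);cv2.imwrite("pics/w1.png",camera("wrist")[...,::-1])
E
```

```text
time_s: 1.1
eef_pos: [0.4011, -0.3372, 0.2511]
time_s: 1.6
eef_pos: [0.4757, -0.2624, 0.251]
eef_rot: [0.995, -0.095, -0.001, 0.0]
ft_force: [-1.0, -0.7, -0.5]
width: -0.0004
finger_force: 0.0
[ 0.47571663 -0.26239831  0.25095424] [ 9.95481539e-01 -9.49524448e-02 -5.81031925e-04  4.49212293e-04]
```

View pics/w1.png

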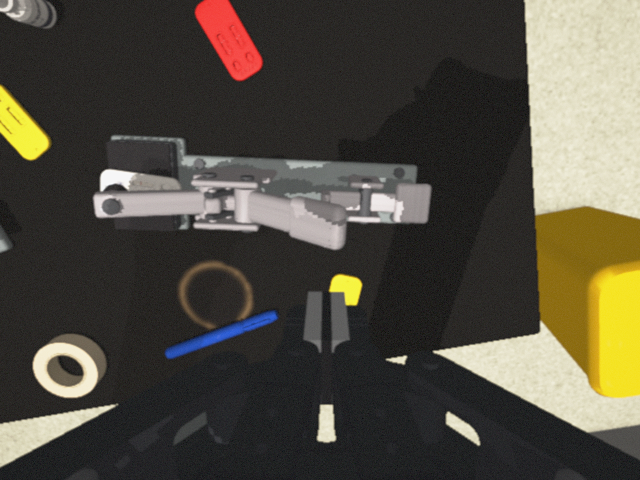

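The wrist view shows the paddle centre at (412,203), the handle end at about (330,238), the foot's far edge running (183,154)–(417,166), and the cassette at about (140,183). Finger tips are at (325,295). Casting these to planes.

```bash
python3 - <<'E'
from h import *
from scipy.spatial.transform import Rotation as R
np.set_printoptions(precision=4,suppress=True)
T=np.eye(4);M=R.from_quat([.99548,-.09495,-.00058,.00045]);T[:3,:3]=M.as_matrix();T[:3,3]=[.47572,-.2624,.25095]
T=T@get_calibration('wrist')['mount']
P=hit('wrist',412,203,.0485,T);a=hit('wrist',183,154,.01,T);b=hit('wrist',417,166,.01,T);e=(a-b)[:2];e/=np.linalg.norm(e)
r=np.array([e[1],-e[0]])
print('P',P,'edge',a,b,'axis',e,'edge offset from paddle line (28)',(b-P)[:2]@r,(a-P)[:2]@e)
H=hit('wrist',331,233,.136,T);O=P[:2]+.13*e;print('H',H,'O',O,'H in clamp',(H[:2]-O)@r,(H[:2]-O)@e)
for y in(-.055,-.137):
    t=O+y*e;print(y,t,M.inv().apply([*(t-[.47572,-.2624]),0]))
E
```

```text
P [ 0.4609 -0.3346  0.0485] edge [ 0.5361 -0.1418  0.01  ] [ 0.4848 -0.3502  0.01  ] axis [0.2391 0.971 ] edge offset from paddle line (28) 0.026951600458045687 0.2052751870466941
H [ 0.4732 -0.2657  0.136 ] O [ 0.4919 -0.2084] H in clamp -0.004522691168378219 -0.06008534106275292
-0.055 [ 0.4788 -0.2618] [ 0.0029 -0.0012 -0.    ]
-0.137 [ 0.4592 -0.3414] [-0.0013  0.0807  0.0001]
```

The handle and paddle are confirmed, with the TCP within about 3 mm of the push point. Descending.

```bash
python3 -m creep '[[[0.002,0,0.03],0,0],[[0,0,0.03],0,0],[[0,0,0.03],0,0],[[0,0,0.01],0,0],[[0,0,0.01],0,0]]';  python3 -m creep '[[[0,0,0.01],0,0],[[0,0,0.01],0,0],[[0,0,0.01],0,0],[[0,0,0.01],0,0],[[0,0,0.0],0,0]]'
```

```text
time_s: 2.15
eef_pos: [0.4773, -0.2641, 0.1409]
eef_rot: [0.995, -0.097, -0.0, 0.0]
ft_force: [0.0, -0.4, 3.6]
width: -0.0002
finger_force: 2.2
time_s: 2.65
eef_pos: [0.4788, -0.2635, 0.1019]
eef_rot: [0.995, -0.097, 0.001, 0.001]
ft_force: [0.0, -0.6, 1.1]
width: 0.0002
finger_force: 0.9
```

```bash
python3 -m creep '[[[0,0,0.007],0,0],[[0,0,0.006],0,0],[[0,0,0.005],0,0],[[0,0,0.003],0,0],[[0,0,0],0,0]]'
```

```text
time_s: 3.15
eef_pos: [0.4777, -0.2617, 0.0814]
eef_rot: [0.995, -0.096, -0.001, -0.0]
ft_force: [-3.5, 1.5, 10.2]
width: -0.0001
finger_force: 5.6
```

It is level at z 0.081 and the force is rising. I'll press 1 mm more, then lift away and look to see that it stays locked.

```bash
python3 -m creep '[[[0,0,0.001],0,0],[[0,0,0],0,0],[[0,0,-0.01],0,0],[[0,0,-0.03],0,0],[[0,0,-0.04],0,0]]';python3 -m creep '[[[0,0.03,-0.02],0,0],[[0,0.04,0],0,0],[[-0.001,0.01,0],0,0],[[0,0,0],0,0],[[0,0,0],0,0]]'
python3 - <<'E'
from h import *
import cv2
a=camera("scene")[175:267,322:472,::-1];b=camera("side")[255:415,280:372,::-1]
a=cv2.resize(a,None,fx=3,fy=3,interpolation=2);b=cv2.resize(b,None,fx=3,fy=3,interpolation=2)
c=np.zeros((480,726,3),np.uint8);c[:276,:450]=a;c[:,450:]=b;cv2.imwrite("pics/lock.png",c)
E
```

```text
time_s: 3.65
eef_pos: [0.4762, -0.2609, 0.1575]
eef_rot: [0.995, -0.096, -0.003, -0.002]
ft_force: [0.3, -0.2, -0.5]
width: 0.0002
finger_force: 0.0
time_s: 4.15
eef_pos: [0.462, -0.3389, 0.1783]
eef_rot: [0.995, -0.096, -0.001, -0.001]
ft_force: [0.6, 0.6, 1.0]
width: 0.0002
finger_force: 0.0
```

View pics/lock.png

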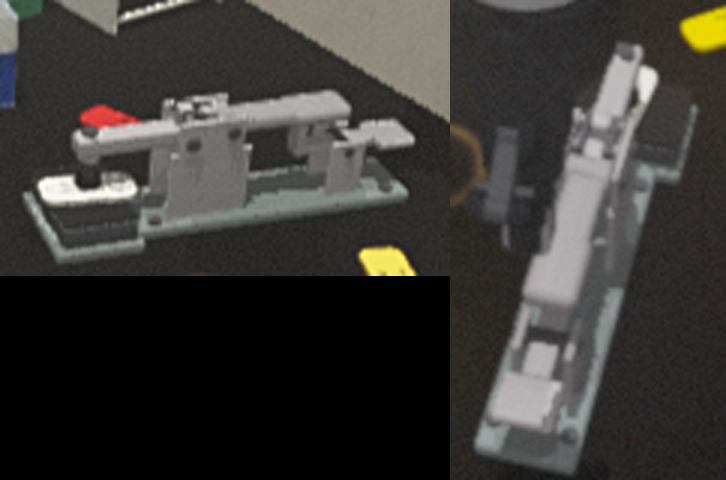

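The clamp is locked: handle level, pad on the cassette, nothing touching it. The hand in the side view isn't quite where I expected it, so I'll check the full view before pressing.

```bash
python3 - <<'E'
from h import *
import cv2
o=get_obs();c=get_calibration('side');p=np.linalg.inv(c['T'])@[*o['eef_pos'],1];f=240/np.tan(np.radians(c['fovy']/2))
print(o['eef_pos'],c['cx']+f*p[0]/p[2],c['cy']+f*p[1]/p[2])
a=camera("side")[150:450,150:450,::-1];b=camera("wrist")[...,::-1]
cv2.imwrite("pics/chk.png",np.hstack([cv2.resize(a,(400,400)),cv2.resize(b,(400,300)).copy() if 0 else np.vstack([cv2.resize(b,(400,300)),np.zeros((100,400,3),np.uint8)])]))
E
```

```text
[ 0.46270445 -0.33808484  0.1786189 ] 305.85732855583086 335.36395331456856
```

View pics/chk.png

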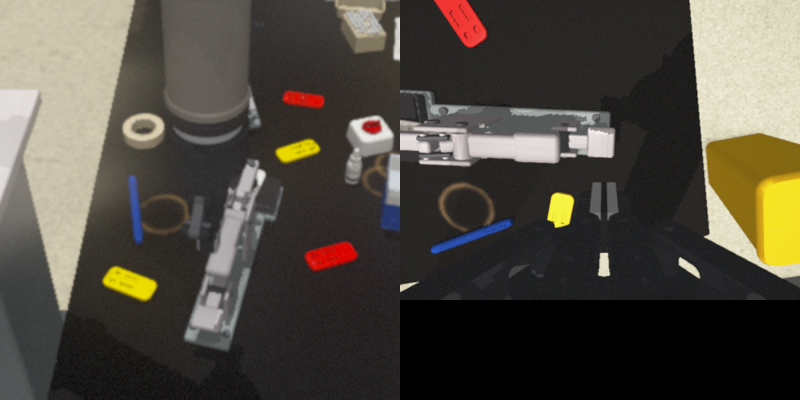

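The picture is consistent. The black gripper hangs left of the handle with its tip projecting at (306,335), and the wrist view has the fingers in line with the paddle (columns 326 and 320). Shifting 4 mm outward and pressing the paddle.

```bash
python3 -m creep '[[[-0.002,0.004,0.035],0,0],[[0,0,0.04],0,0],[[0,0,0.035],0,0],[[0,0,0.01],0,0],[[0,0,0.01],0,0]]';  python3 -m creep '[[[0,0,0.006],0,0],[[0,0,0.006],0,0],[[0,0,0.004],0,0],[[0,0,0],0,0],[[0,0,0],0,0]]'
```

```text
time_s: 4.85
eef_pos: [0.4596, -0.3435, 0.0489]
eef_rot: [0.995, -0.095, -0.0, -0.0]
ft_force: [0.8, -0.8, 0.5]
width: -0.0003
finger_force: 0.0
time_s: 5.35
eef_pos: [0.4603, -0.3449, 0.0341]
eef_rot: [0.995, -0.096, 0.001, 0.001]
ft_force: [0.4, 0.6, 1.0]
width: -0.0004
finger_force: 0.9
```

```bash
python3 -m creep '[[[0,0,0.003],0,0],[[0,0,0.002],0,0],[[0,0,0],0,0],[[0,0,0],0,0],[[0,0,0],0,0]]'
python3 - <<'E'
from h import *
import cv2
cv2.imwrite("pics/rel.png",cv2.resize(camera("scene")[135:267,322:502,::-1],None,fx=3,fy=3))
E
```

```text
time_s: 5.85
eef_pos: [0.4593, -0.345, 0.0287]
eef_rot: [0.995, -0.096, 0.0, 0.001]
ft_force: [0.8, -0.8, 4.0]
width: 0.0001
finger_force: 0.9
```

View pics/rel.png

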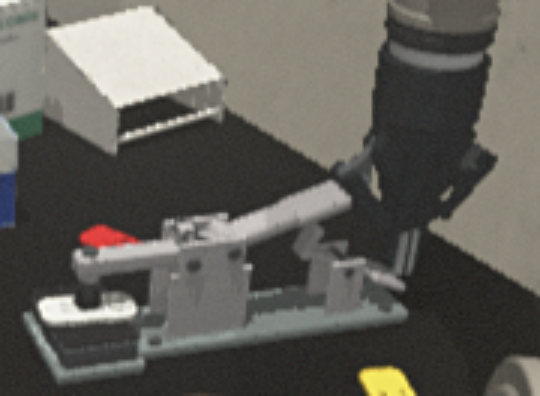

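The handle is raised about 20° and well past dead centre, with its end at (345,195) near the gripper's knuckle at (355,165). It is either still moving or resting there. I'll back off outward and up, then look again.

```bash
python3 -m creep '[[[0,0.004,-0.004],0,0],[[0,0.02,-0.015],0,0],[[0,0.03,-0.03],0,0],[[0,0.04,-0.04],0,0],[[0,0.03,-0.04],0,0]]';python3 -m creep '[[[0,0,-0.03],0,0],[[0,0,0],0,0],[[0,0,0],0,0],[[0,0,0],0,0],[[0,0,0],0,0]]'
python3 - <<'E'
from h import *
import cv2
a=camera("scene")[175:267,322:472,::-1];b=camera("side")[255:415,280:372,::-1]
a=cv2.resize(a,None,fx=3,fy=3,interpolation=2);b=cv2.resize(b,None,fx=3,fy=3,interpolation=2)
c=np.zeros((480,726,3),np.uint8);c[:276,:450]=a;c[:,450:]=b;cv2.imwrite("pics/open.png",c)
E
```

```text
time_s: 6.4
eef_pos: [0.4339, -0.4619, 0.152]
eef_rot: [0.995, -0.096, -0.002, -0.001]
ft_force: [0.8, -0.4, -0.7]
width: -0.0002
finger_force: 0.0
time_s: 6.9
eef_pos: [0.4356, -0.4598, 0.1805]
eef_rot: [0.995, -0.096, -0.002, -0.002]
ft_force: [0.4, 0.1, -1.2]
width: -0.0003
finger_force: 0.0
```

View pics/open.png

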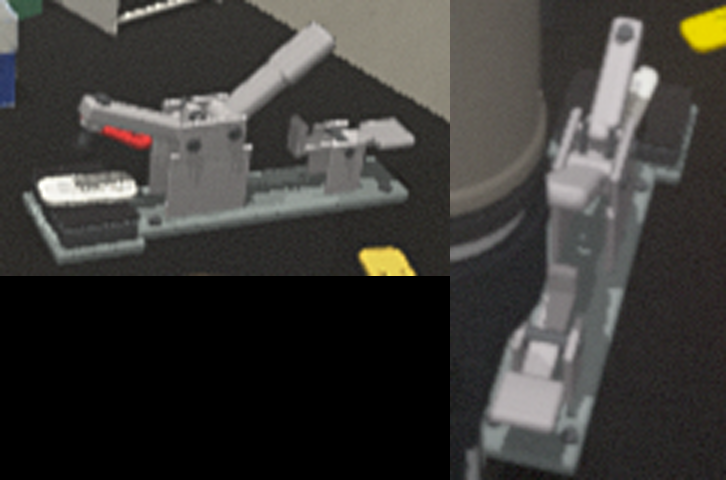

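The clamp is fully open again: handle end at crop (320,35) as at the start, paddle back up at rest, and the cassette lying free in its place at (85,188). The arm is clear of everything.

```bash
python3 -c "from bench import *;print(finish_job())"
```

```text
the job is handed in; nothing more can be done
None
```

The clamp was locked on the cassette and stayed locked when I let go, then sprang fully open when I pressed the release lever; the cassette lies free where it was, and the job is handed in after about 7 s of robot time.

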